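# Clear the welding jig and hold its leaf at the set angle

### The job

Lift the orange handled can off the hinged steel leaf of the welding jig and set it down gently, upright and wholly on the round black rubber mat. Then swing the leaf up until it lies in line with the yellow pointer at its end and keep holding it still there, ready for tacking: finish while the robot itself is still holding it up, since it falls when let go. Do not turn the pointer, and leave the hammer, the jar and the red magnetic square where they are.

Things in the scene. Friction and masses are not known exactly. Their poses are not given: they have to be found in the camera images.
- jig: welding jig fixed to the bench: steel foot plate 235 x 155 x 12 mm, blue ribs to 54 mm high. Origin: under its middle on the bench; its x runs along the hinge (the end with the white protractor arc and the pointer is +x), y from the hinge to the leaf's free edge, z up. The hinge line lies at y = -70 mm, z = 60 mm; the foot plate ends at y = +65 mm. The protractor arc (radius 110 mm about the hinge line, from level to upright) stands at x = 114 mm.
- leaf (a joint): angle of the leaf in rad: 0 lying flat (as at the start, with the can on it), growing as its free edge rises; stop at 1.6. Free hinge: the leaf falls back when let go.
- leaf_hinge (a point): point on the hinge line in the middle of the leaf's width. The leaf is a steel plate 170 mm along the hinge, 4 mm thick, reaching from 6 to 135 mm from the hinge line; about 0.5 kg; its top is 62 mm above the bench when flat. Axes turn with the leaf: x along the hinge, y from the hinge to the free edge, z out of its upper face.
- leaf_bar (a point): centre of the red round grab bar of the leaf, 12 mm thick, parallel to the hinge, 190 mm from the hinge line, in the plane of the leaf; 60 mm above the bench when flat. It is clear for 98 mm between its two stays, with a 49 mm open gap between bar and plate edge, open below. Same axes as leaf_hinge.
- pointer (a joint): angle of the yellow pointer in rad, about the same hinge line and counted like the leaf's: the leaf is to have this same value. Stiff friction: stays where it is set, between 0.6 and 1.1.
- pointer_tip (a point): tip of the yellow pointer, a flat bar 125 mm long from the hinge line, 12 mm high, 6 mm thick, whose middle plane lies at jig x = 101 mm beside the leaf's +x end. y points along it from the hinge line to the tip, x along the hinge.
- can: closed orange can with a white band and a black bow handle, loose, 84 mm across, 90 mm high without the handle, 0.35 to 0.65 kg. Origin: centre of its underside; z up, x along the handle. It starts standing on the leaf.
- can_handle (a point): middle of the can's handle, a round bar 10 mm thick, along the can's x, 130 mm above its underside, 36 mm clear above the black cap, clear for 58 mm between its uprights.
- mat: round black rubber mat fixed to the bench, 140 mm across, 4 mm thick. Origin: centre of its underside on the bench.
- hammer: hammer lying on the bench, 260 mm long, handle to its -x. Bystander.
- jar: closed jar with a green cap, 70 mm across, 90 mm high, origin under its middle. Bystander.
- square: red magnetic welding square, 90 x 90 x 23 mm, lying on the bench, origin under its middle. Bystander.
Things that resemble listed ones, but are neither listed nor needed, are in the scene too. What is meant by the can is not blue or purple, and is the larger of those in its own colour.

How it is judged:
On the way, in this order (a step that is already met when the one before it is completed fails the run):
1. the can is lifted clear of the leaf (contact force between can and leaf below 0.05 N and height (world z) of can above 0.08 m and value of joint leaf below 0.1 rad), for 0.1 s.
2. the can stands upright on the mat, let go (horizontal distance between can and mat below 0.03 m and height (world z) of can below 0.01 m and angle between can's own z axis and vertical below 0.1 rad and linear speed of can below 0.03 m/s and contact force between each of the fingers, the arm and can below 0.1 N), for 0.3 s.
At the end, for the whole second after the job is handed in: The can stands upright and let go on the mat, its centre within 30 mm of the mat's centre; the leaf is at rest within 0.07 rad (4 degrees) of the pointer, held up by the robot (contact of more than 0.5 N) and by nothing else (all of step 2 and angle between the y axis of leaf_bar and the y axis of pointer_tip, either way round below 0.07 rad and velocity of joint leaf between -0.05 and 0.05 rad/s and contact force between any of the fingers, the arm and leaf above 0.5 N and contact force between leaf and can below 0.1 N and contact force between leaf and hammer below 0.1 N and contact force between leaf and jar below 0.1 N and contact force between leaf and square below 0.1 N); the arm keeps its last pose, push and grip.
It fails at once if the leaf is swung up with the can still on it (value of joint leaf above 0.15 rad and contact force between can and leaf above 0.3 N).
It fails at once if the can is tipped over (more than 0.7 rad) (angle between can's own z axis and vertical above 0.7 rad).
It fails at once if the can is dropped or banged down (comes down near the bench at more than 0.35 m/s) (height (world z) of can below 0.03 m and linear speed of can above 0.35 m/s).
It fails at once if the pointer is turned (its tip moved more than 10 mm) (distance of pointer_tip from where it was at the start of the episode above 0.01 m).
It fails at once if the hammer, jar or square is moved by more than 30 mm (distance of any of hammer, jar, square from where it was at the start of the episode above 0.03 m).
It also fails if it takes over 58 s, if anything falls off the work surface, if the arm or the gripper's body presses on something with over 40 N, if the wrist force passes 120 N, or if a joint passes its speed limit or range.

### The arm

A 6-joint arm with a two-finger parallel gripper is mounted at the origin on the work surface. World frame = base frame: x ahead of the robot, y to its left, z up, the work surface at z = 0. Lengths are in m, angles in rad, forces in N, time in s.
With the tool pointing down it reaches from about 0.3 to 0.85 m from the base axis. Payload 4.2 kg.
Tool frame: the origin (TCP) lies between the finger pads; the fingertips stand 25 mm ahead of it and the grasp point (between the pads) lies 6 mm ahead of it; z points along the fingers, y is the line along which they close (so a half turn about z gives the same grasp; the last joint's range is limited). The gripper opens to 91 mm and grips with 3 to 60 N. Pads are 32 mm wide; open, the fingers measure 118 mm over their backs; the gripper's body (76 mm by 178 mm) begins 60 mm behind the grasp point.
Start: joints at [-1.124, 0.32, 1.565, -0, 1.257, -0.02], TCP at [0.259, -0.513, 0.239] pointing down, gripper open.
Joint ranges: [-3.11, 3.11], [-0.84, 2.01], [0.21, 2.61], [-1.34, 4.49], [0.05, 2.63], [-2.56, 2.56]. Speed limits (rad/s): [2.57, 2.57, 3.14, 3.14, 3.14, 3.14].

### API

Orientations are given as a 3x3 rotation matrix whose columns are the frame's x, y, z axes.
In Python, from workcell import * gives the robot as it stands. The module is installed in compiled form; this text tells all that it offers.
- The arm moves only by the shell command python3 -m jog 'ROWS' [OPENING] [FORCE]. ROWS is JSON, one flat list of numbers, 6 for each row, row after row: the shift along the tool's x, y, z in mm, then the turn, a rotation vector about the tool's x, y, z in degrees. In form: [dx, dy, dz, wx, wy, wz, dx, dy, dz, wx, wy, wz, ...]. A call has 1 to 20 rows; each row is the pose to reach, as a shift and turn from the pose commanded when the call began, along the tool's axes at that moment; what a row does not reach only later rows make up. A row lasts 1/10 s, in which the tool goes at most 50 mm and 8.59 degrees, less where a joint would pass 70% of its speed; a pose out of reach is approached as far as the arm can. A call with a gripper value outside its range is refused whole. OPENING is the finger opening in mm, from 0 to 91.2, set as the call begins (- or left out, the last holds). The fingers move at their own pace and stop on an object; FORCE is the grip in N (left out, the last holds). Time passes only in rows, so rows that repeat a pose let the fingers close. It gives the time, the measured TCP pose, the force, the opening and the grip force at its end, in the units of the state.
- get_state(): the state, without advancing time (a new reading comes with each control period).
- capture(name): name is "scene" or "top"; returns (picture, depth): 480x640x3 uint8, red, green, blue; 480x640 float32, m along the optical axis (not along the pixel's ray), 0 where there is no reading.
- camera_info(name): a dict with "K" (3x3 intrinsics, pixels), "world_to_cam" (4x4, takes a point from world to camera coordinates). Camera axes: x right, y down, z forward; pixel columns grow to the right and rows downward; lengths in m; the calibration is good to about 2 mm. A picture is of the moment at which its call begins. camera_info takes no time and is no camera call.
- close_job(): hands the job in; it is judged then, once.
The state is a dict: "time_s": time; "qpos": joint angles; "joint_velocities": joint speeds; "tau": joint torques, N m; "ee_pos": TCP position; "orientation": TCP orientation; "wrist_force": force on the tool from outside, world axes, zero at the start; "torque": the same for the moment, N m; "width": finger opening in m; "grasp_force": force on a finger pad.
Only numpy, scipy, OpenCV 4.12 (cv2) and the standard library are available. Lean on these libraries where they do the work, as an engineer would, in place of code of your own. Each camera call takes 0.05 s, during which the arm holds its last target. There are 200 camera calls.

## Working session

There is one attempt and no reset: what is moved stays moved. The work goes in short steps, Python scripts to look and compute and a shell command to move; the robot and the scene stay as the last step left them, time stands still between calls to the robot, and variables do not carry over. Pictures are saved under pics/ and viewed, at most 10 in all, crops included, and the job is handed in when it is done.

```bash
mkdir -p pics
cat > h.py <<'E'
from workcell import *
import numpy as np, cv2
def snap(n,f):
    p,d=capture(n); cv2.imwrite(f'pics/{f}.png',p[:,:,::-1]); np.save(f'pics/{f}.npy',d); return p,d
def pt(n,u,v,d):
    c=camera_info(n); K=np.array(c['K']); T=np.linalg.inv(np.array(c['world_to_cam']))
    z=d[int(v),int(u)]; q=np.array([(u-K[0,2])/K[0,0]*z,(v-K[1,2])/K[1,1]*z,z,1]); return (T@q)[:3]
E
python3 - <<'E'
from h import *
snap('scene','s0');snap('top','t0')
s=get_state();print(s)
E
```

```text
{'time_s': 0.1, 'qpos': array([-1.12398553e+00,  3.20230189e-01,  1.56556948e+00,  1.50379779e-05,
        1.25739572e+00, -1.99646591e-02]), 'joint_velocities': array([ 0.00205536, -0.00437656, -0.00259893, -0.00067934, -0.00029455,
       -0.00196508]), 'tau': array([-1.89440698e-04, -4.13331985e+01, -2.32509881e+01,  7.28798518e-02,
        4.21507191e-02, -4.05427636e-05]), 'ee_pos': array([ 0.25859703, -0.51309961,  0.23819821]), 'orientation': array([[ 8.93026107e-01,  4.50004344e-01, -6.79627936e-04],
       [ 4.50004855e-01, -8.93024929e-01,  1.45157675e-03],
       [ 4.62911551e-05, -1.60213181e-03, -9.99998716e-01]]), 'wrist_force': array([ 0.1850426 ,  0.14942576, -1.15603338]), 'torque': array([ 0.0159436 , -0.07085693,  0.01510988]), 'grasp_force': 0.0, 'width': 0.09129830423975668}
```

View pics/s0.png

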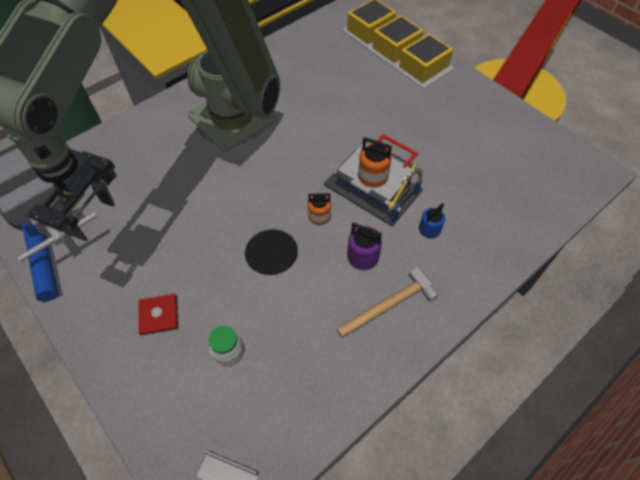

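View pics/t0.png

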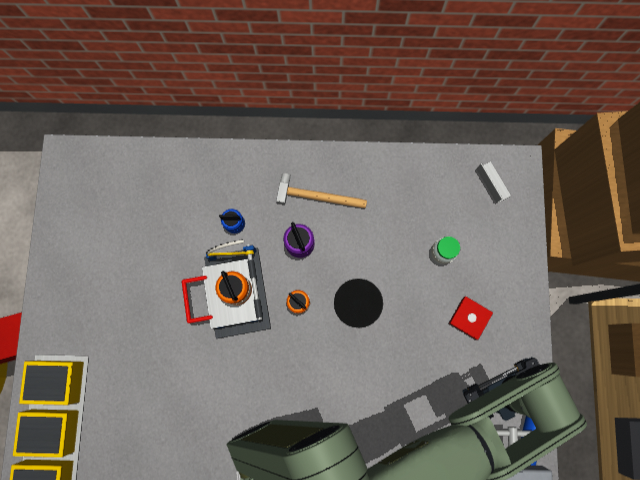

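The scene and top views show the orange can on the leaf (top 232,288), the mat (358,303), the bar (187,300) and the pointer (230,255). The smaller orange can is a decoy. Next I measure, with an enlarged crop.

Run:
```python
from h import *
d=np.load('pics/t0.npy'); p=cv2.imread('pics/t0.png')
a=cv2.resize(p[225:350,170:330],(800,625),interpolation=cv2.INTER_CUBIC)[:600]
cv2.imwrite('pics/c0.png',a)
m=(p.max(2)<25).astype(np.uint8); n,l,st,c=cv2.connectedComponentsWithStats(m[260:350,320:400]); i=1+np.argmax(st[1:,4]); u,v=c[i]+[320,260]
print('mat',u,v,st[i],pt('top',u,v,d))
# cloud of jig area
P=np.array([[*pt('top',u,v,d),u,v] for v in range(225,350) for u in range(170,280)])
hs=cv2.cvtColor(p,cv2.COLOR_BGR2HSV)[225:350,170:280].reshape(-1,3)
red=((hs[:,0]<6)|(hs[:,0]>174))&(hs[:,1]>150)&(hs[:,2]>80)&(P[:,2]>.045)&(P[:,2]<.075)
R=P[red]; print('red n',len(R),R[:,:3].min(0),R[:,:3].max(0))
b=R[R[:,3]<191]; print('bar',b[:,:3].mean(0), np.median(b[:,2]))
(r)=cv2.fitLine(b[:,:2].astype(np.float32),cv2.DIST_HUBER,0,.001,.001).ravel();print(r)
leaf=P[(P[:,2]>.055)&(P[:,2]<.068)&(hs[:,1]<40)&(hs[:,2]>130)]
print('leaf',cv2.minAreaRect((leaf[:,:2]*1000).astype(np.float32)))
h=P[(P[:,2]>.18)&(P[:,2]<.215)]; print('handle',len(h),h.mean(0),h.max(0)); print(cv2.minAreaRect((h[:,:2]*1000).astype(np.float32)), cv2.fitLine(h[:,:2].astype(np.float32),cv2.DIST_L2,0,.001,.001).ravel())
y=P[(hs[:,0]>18)&(hs[:,0]<34)&(hs[:,1]>120)&(hs[:,2]>100)&(P[:,2]>.05)]; print('pointer',len(y)); 
for q in y[::max(1,len(y)//15)]: print(q.round(3))
c=P[(P[:,2]>.12)&(P[:,2]<.16)];print('cantop',cv2.minEnclosingCircle((c[:,:2]*1000).astype(np.float32)))
```

```text
mat 356.9103448275862 303.3264367816092 [ 14  20  48  47 870] [ 4.61883653e-01 -2.00508955e-01 -4.59424645e-04]Traceback (most recent call last):
  File "<stdin>", line 8, in <module>
  File "h.py", line 6, in pt
    c=camera_info(n); K=np.array(c['K']); T=np.linalg.inv(np.array(c['world_to_cam']))
ValueError: time passes only in moves, steps and waits
```

View pics/c0.png

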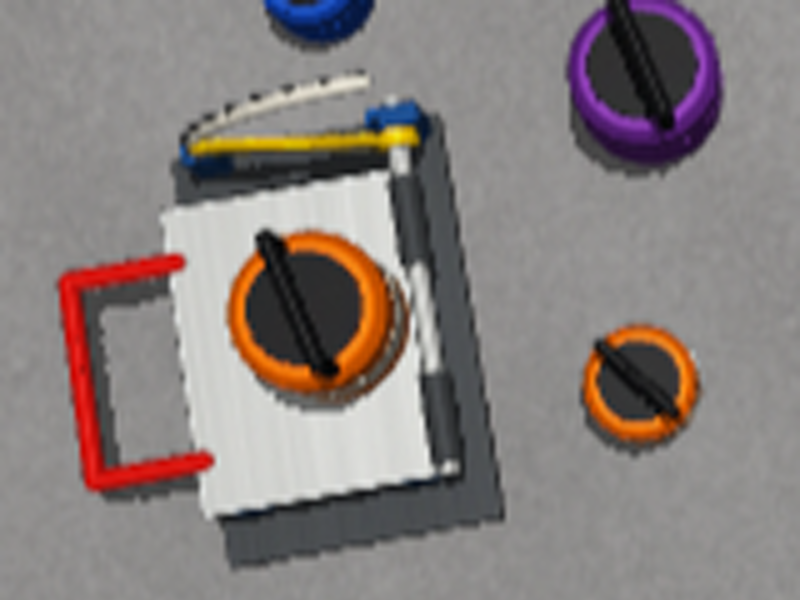

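The crop shows the bar from crop (70,280) to (97,480), the can handle from (265,240) to (328,370), and the pointer from (195,148) to (415,137). I'll cache the calibration and vectorise.

```bash
cat > h.py <<'E'
from workcell import *
import numpy as np, cv2, os, json
def snap(n,f):
    p,d=capture(n); cv2.imwrite(f'pics/{f}.png',p[:,:,::-1]); np.save(f'pics/{f}.npy',d); return p,d
def cam(n):
    if not os.path.exists(n+'.npz'):
        c=camera_info(n); np.savez(n,K=np.array(c['K']),W=np.array(c['world_to_cam']))
    z=np.load(n+'.npz'); return z['K'],z['W']
def cloud(n,d):
    K,W=cam(n); v,u=np.mgrid[:480,:640]
    q=np.stack([(u-K[0,2])/K[0,0]*d,(v-K[1,2])/K[1,1]*d,d,np.ones_like(d)],-1)
    return (q@np.linalg.inv(W).T)[...,:3]
E
cat > m.py <<'E'
from h import *
d=np.load('pics/t0.npy'); p=cv2.imread('pics/t0.png'); C=cloud('top',d)
hsv=cv2.cvtColor(p,cv2.COLOR_BGR2HSV); v,u=np.mgrid[:480,:640]
m=((p.max(2)<50)&(v>270)&(v<335)&(u>325)&(u<390)).astype(np.uint8)
q=C[m>0][:,:2]*1000; print('mat',m.sum(),cv2.minEnclosingCircle(q.astype(np.float32)),np.median(C[m>0],0))
roi=(v>225)&(v<350)&(u>170)&(u<280); P=C[roi]; hs=hsv[roi]; U=u[roi];V=v[roi]
F=lambda a:(a[:,:2]*1000).astype(np.float32)
red=((hs[:,0]<4)|(hs[:,0]>174))&(hs[:,1]>150)&(hs[:,2]>80)&(P[:,2]>.045)&(P[:,2]<.075)
print('red',red.sum(),cv2.minAreaRect(F(P[red])))
b=P[red&(U<191)&(V>284)&(V<318)]; print('bar',np.median(b,0),cv2.fitLine(F(b),cv2.DIST_HUBER,0,.01,.01).ravel())
leaf=P[(P[:,2]>.055)&(P[:,2]<.068)&(hs[:,1]<40)&(hs[:,2]>130)&(V>260)]
print('leaf',cv2.minAreaRect(F(leaf)),np.median(leaf[:,2]))
h=P[(P[:,2]>.175)&(P[:,2]<.22)]; print('handle',len(h),h.mean(0),h.max(0),cv2.minAreaRect(F(h)),cv2.fitLine(F(h),cv2.DIST_L2,0,.01,.01).ravel())
c=P[(P[:,2]>.14)&(P[:,2]<.165)];print('cantop',cv2.minEnclosingCircle(F(c)),np.median(c[:,2]))
k=(hs[:,0]>18)&(hs[:,0]<34)&(hs[:,1]>120)&(hs[:,2]>90)&(P[:,2]>.05); y=P[k];
for a,b_,w in list(zip(y.round(3),U[k],V[k]))[::max(1,k.sum()//14)]: print(a,b_,w)
E
python3 m.py
```

```text
mat 1851 ((435.724853515625, -183.37448120117188), 103.25050354003906) [ 0.46301706 -0.20304511  0.00346796]
red 349 ((458.66668701171875, 241.30970764160156), (121.18485260009766, 68.70640563964844), 11.987093925476074)
bar [0.45248417 0.26874296 0.06475563] [9.7745353e-01 2.1115069e-01 4.5297183e+02 2.6813980e+02]
leaf ((477.7447204589844, 147.40365600585938), (170.1889190673828, 141.4518280029297), 11.563638687133789) 0.06175982617087783
handle 134 [0.48970822 0.13180749 0.19367373] [0.60683559 0.15220248 0.20180785] ((529.7772827148438, 130.55259704589844), (41.47902297973633, 156.5847625732422), 86.8405990600586) [9.8996949e-01 1.4128117e-01 4.8970822e+02 1.3180750e+02]
cantop ((520.0517578125, 146.96543884277344), 79.11628723144531) 0.15313948623525142
[0.597 0.104 0.065] 249 250
[0.594 0.103 0.068] 249 251
[0.589 0.12  0.082] 242 252
[0.591 0.1   0.072] 250 252
[0.575 0.187 0.137] 213 253
[0.578 0.169 0.123] 221 253
[0.581 0.151 0.106] 229 253
[0.584 0.132 0.091] 237 253
[0.587 0.113 0.076] 245 253
[0.588 0.092 0.071] 253 253
[0.573 0.182 0.135] 215 254
[0.575 0.164 0.123] 223 254
[0.578 0.145 0.106] 231 254
[0.582 0.127 0.089] 239 254
[0.568 0.192 0.147] 210 255
```

```bash
cat > m2.py <<'E'
from h import *
d=np.load('pics/t0.npy'); p=cv2.imread('pics/t0.png'); C=cloud('top',d)
hsv=cv2.cvtColor(p,cv2.COLOR_BGR2HSV); v,u=np.mgrid[:480,:640]
F=lambda a:(a[:,:2]*1000).astype(np.float32)
m=((p.max(2)<50)&(v>270)&(v<335)&(u>330)&(u<386)); q=C[m]; q=q[np.abs(q[:,2]-.004)<.01]; print('mat',len(q),q.mean(0),cv2.minAreaRect(F(q)))
r=(v>268)&(v<306)&(u>214)&(u<254); P=C[r]
h=P[(P[:,2]>.182)&(P[:,2]<.215)]; print('handle',len(h),h.mean(0),cv2.minAreaRect(F(h)),cv2.fitLine(F(h),cv2.DIST_L2,0,.01,.01).ravel(),np.percentile(h[:,2],[10,50,90]))
c=P[(P[:,2]>.143)&(P[:,2]<.162)];print('cantop',cv2.minEnclosingCircle(F(c)),np.median(c[:,2]))
k=(hsv[...,0]>18)&(hsv[...,0]<34)&(hsv[...,1]>120)&(hsv[...,2]>90)&(v>245)&(v<262)&(u>205)&(u<252); y=C[k]
ex=np.array([np.cos(.206),np.sin(.206)]); ey=np.array([-ex[1],ex[0]]); o=np.array([.4908,.0844])
a=(y[:,:2]-o)@ey; x=(y[:,:2]-o)@ex; g=(abs(x-.101)<.015)
for i in range(20,121,20):
  s=g&(abs(a*1000-i)<8); print(i,s.sum(),np.median(x[s]),np.median(y[s,2]),y[s,2].max())
print(np.polyfit(a[g],y[g,2],1),np.arctan(np.polyfit(a[g],y[g,2],1)[0]))
# small can height
r=(v>285)&(v<318)&(u>283)&(u<312); print('small',C[r][:,2].max(), 'center',C[301,297])
E
python3 m2.py
```

```text
mat 1833 [ 0.46333633 -0.20335882  0.00346397] ((464.4958190917969, -203.66981506347656), (133.0569305419922, 136.7588653564453), 1.0793427228927612)
handle 126 [0.48566113 0.13271831 0.19475278] ((486.11480712890625, 133.63327026367188), (77.75274658203125, 10.207741737365723), 25.73310089111328) [8.9942199e-01 4.3708137e-01 4.8566113e+02 1.3271831e+02] [0.1909208  0.19504817 0.19863544]
cantop ((485.58551025390625, 133.00694274902344), 41.956275939941406) 0.15343014326503113
20 18 0.10083403223206566 0.08466994012032125 0.09252572827493744
40 13 0.09937361555832475 0.10259967074182019 0.10941293830582421
60 14 0.10057204561016236 0.12143556268796074 0.12593679295963622
80 16 0.10083020109504576 0.1383080730940316 0.14750194072930345
100 5 0.10243213454355318 0.1364460885369323 0.1411447106492132
  return _methods._mean(a, axis=axis, dtype=dtype,
  ret = ret.dtype.type(ret / rcount)
Traceback (most recent call last):
  File "m2.py", line 13, in <module>
    s=g&(abs(a*1000-i)<8); print(i,s.sum(),np.median(x[s]),np.median(y[s,2]),y[s,2].max())
                                                                             ~~~~~~~~~~^^
ValueError: zero-size array to reduction operation maximum which has no identity
```

```bash
python3 -m jog '[20,-20,-62,0,0,0, 60,-60,-62,0,0,0, 493,-475,-62,0,0,1, 493,-475,-62,0,0,1, 493,-475,-62,0,0,1, 493,-475,-62,0,0,1, 493,-475,-62,0,0,1, 493,-475,-62,0,0,1, 493,-475,-62,0,0,1, 493,-475,-62,0,0,1, 493,-475,-62,0,0,1, 493,-475,-62,0,0,1, 493,-475,-62,0,0,1, 493,-475,-62,0,0,1, 493,-475,-62,0,0,1, 493,-475,-62,0,0,1, 493,-475,-62,0,0,1, 493,-475,-62,0,0,1, 493,-475,-62,0,0,1, 493,-475,-62,0,0,1]' 70
```

```text
time_s: 2.1
ee_pos: [0.4851, 0.1315, 0.3012]
orientation: [[0.901, 0.433, 0.0], [0.433, -0.901, -0.0], [0.0, 0.0, -1.0]]
wrist_force: [-0.1, -0.0, -0.1]
width: 0.07
grasp_force: 0.0
```

```bash
cat > go.py <<'E'
# tool-frame shift (mm) from measured TCP to a world target
import sys; from h import *
s=get_state(); R=s['orientation']; t=np.array([float(a) for a in sys.argv[1:4]])
print((R.T@(t-s['ee_pos'])*1000).round(1), 'yaw',np.degrees(np.arctan2(R[1,0],R[0,0])).round(2),'q',s['qpos'].round(2),'z',R[:,2].round(3))
E
python3 go.py .4857 .1329 .198
```

```text
[  1.1  -1.  103.2] yaw 25.65 q [ 0.24  0.17  1.61 -0.    1.36  1.37] z [ 0. -0. -1.]
```

```bash
python3 -m jog '[1,-1,40,0,0,0, 1,-1,75,0,0,0, 1,-1,95,0,0,0, 1,-1,103,0,0,0, 1,-1,103,0,0,0, 1,-1,103,0,0,0]' && python3 -m jog '[0,0,0,0,0,0,0,0,0,0,0,0,0,0,0,0,0,0,0,0,0,0,0,0,0,0,0,0,0,0,0,0,0,0,0,0,0,0,0,0,0,0,0,0,0,0,0,0]' 0 30
```

```text
time_s: 2.7
ee_pos: [0.4866, 0.1339, 0.1991]
orientation: [[0.901, 0.434, 0.002], [0.434, -0.901, 0.0], [0.002, 0.001, -1.0]]
wrist_force: [0.6, 0.8, -0.2]
width: 0.0701
grasp_force: 0.0
time_s: 3.5
ee_pos: [0.486, 0.1336, 0.198]
orientation: [[0.901, 0.435, 0.001], [0.435, -0.901, -0.001], [0.0, 0.001, -1.0]]
wrist_force: [0.4, -0.3, 0.2]
width: 0.0094
grasp_force: 30.2
```

```bash
python3 -m jog '[0,0,-3,0,0,0, 0,0,-8,0,0,0, 0,0,-15,0,0,0, 0,0,-25,0,0,0, 0,0,-37,0,0,0, 0,0,-50,0,0,0, 0,0,-63,0,0,0, 0,0,-76,0,0,0, 0,0,-89,0,0,0, 0,0,-101,0,0,0, 0,0,-111,0,0,0, 0,0,-118,0,0,0, 0,0,-123,0,0,0, 0,0,-125,0,0,0, 0,0,-125,0,0,0]' && python3 go.py .4633 -.2033 .145
```

```text
time_s: 5.0
ee_pos: [0.4857, 0.1339, 0.3229]
orientation: [[0.901, 0.434, -0.0], [0.434, -0.901, -0.0], [-0.0, 0.0, -1.0]]
wrist_force: [0.3, -0.9, -4.2]
width: 0.0093
grasp_force: 30.0
[-166.6  294.   177.9] yaw 25.74 q [ 0.25  0.16  1.57 -0.    1.41  1.37] z [-0. -0. -1.]
```

```bash
python3 -m jog '[-1,2,0,0,0,0, -4,7,0,0,0,0, -9,16,0,0,0,0, -17,30,0,0,0,0, -27,48,0,0,0,0, -39,68,0,0,0,0, -51,90,0,0,0,0, -64,113,0,0,0,0, -77,136,0,0,0,0, -90,159,0,0,0,0, -103,182,0,0,0,0, -116,204,0,0,0,0, -128,225,0,0,0,0, -140,246,0,0,0,0, -150,264,0,0,0,0, -158,278,0,0,0,0, -163,287,0,0,0,0, -166,292,0,0,0,0, -167,294,0,0,0,0, -167,294,0,0,0,0]' && python3 -m jog '[0,0,3,0,0,0, 0,0,10,0,0,0, 0,0,21,0,0,0, 0,0,34,0,0,0, 0,0,48,0,0,0, 0,0,62,0,0,0, 0,0,76,0,0,0, 0,0,90,0,0,0, 0,0,104,0,0,0, 0,0,118,0,0,0, 0,0,131,0,0,0, 0,0,143,0,0,0, 0,0,153,0,0,0, 0,0,160,0,0,0, 0,0,164,0,0,0, 0,0,166,0,0,0, 0,0,166,0,0,0, 0,0,166,0,0,0]'
python3 - <<'E'
from h import *
p,d=snap('scene','s1'); C=cloud('scene',d)
cv2.imwrite('pics/c1.png',cv2.resize(p[150:350,180:440,::-1],(780,600),interpolation=cv2.INTER_CUBIC))
E
python3 go.py .4633 -.2033 .14
```

```text
time_s: 7.0
ee_pos: [0.463, -0.2033, 0.3229]
orientation: [[0.901, 0.434, -0.0], [0.434, -0.901, 0.0], [0.0, -0.0, -1.0]]
wrist_force: [0.5, 0.0, -4.4]
width: 0.0093
grasp_force: 30.0
time_s: 8.8
ee_pos: [0.4633, -0.2036, 0.1574]
orientation: [[0.901, 0.434, 0.001], [0.434, -0.901, -0.0], [0.001, 0.001, -1.0]]
wrist_force: [-0.2, 0.1, -4.6]
width: 0.0092
grasp_force: 30.0
[ 0.1 -0.3 17.4] yaw 25.74 q [-0.44  0.28  1.84 -0.    1.02  0.68] z [ 0.001 -0.001 -1.   ]
```

View pics/c1.png

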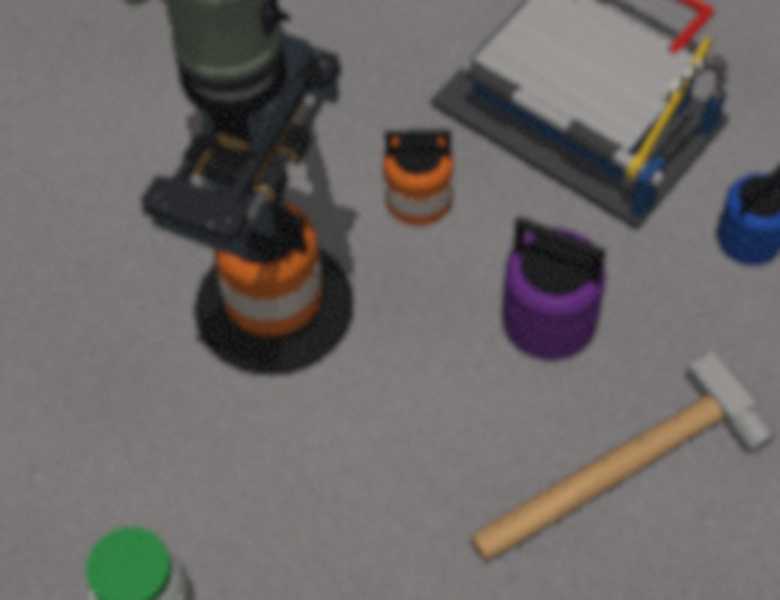

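The crop shows the can upright over the mat at about (270,270), with nothing else moved. I'll lower it gently.

```bash
python3 -m jog '[0,0,4,0,0,0, 0,0,8,0,0,0, 0,0,11,0,0,0, 0,0,13,0,0,0, 0,0,15,0,0,0, 0,0,16,0,0,0, 0,0,17,0,0,0, 0,0,17,0,0,0, 0,0,17,0,0,0]'
```

```text
time_s: 9.75
ee_pos: [0.463, -0.2035, 0.14]
orientation: [[0.901, 0.434, 0.0], [0.434, -0.901, -0.0], [0.0, 0.0, -1.0]]
wrist_force: [0.4, -1.0, -4.7]
width: 0.009
grasp_force: 30.0
```

```bash
python3 -m jog '[0,0,0.5,0,0,0, 0,0,1,0,0,0, 0,0,1.5,0,0,0, 0,0,2,0,0,0, 0,0,2,0,0,0,0,0,2,0,0,0]'
```

```text
time_s: 10.35
ee_pos: [0.4638, -0.2045, 0.1395]
orientation: [[0.901, 0.435, 0.003], [0.435, -0.901, -0.003], [0.001, 0.003, -1.0]]
wrist_force: [-1.7, -3.1, 6.6]
width: 0.0089
grasp_force: 30.0
```

```bash
python3 -m jog '[0,0,-1,0,0,0,0,0,-1,0,0,0,0,0,-1,0,0,0]' - 10 && python3 -m jog '[0,0,0,0,0,0,0,0,0,0,0,0,0,0,0,0,0,0,0,0,0,0,0,0,0,0,0,0,0,0,0,0,0,0,0,0]' 45 && python3 -m jog '[0,0,-5,0,0,0, 0,0,-15,0,0,0, 0,0,-35,0,0,0, 0,0,-65,0,0,0, 0,0,-100,0,0,0, 0,0,-140,0,0,0, 0,0,-160,0,0,0, 0,0,-160,0,0,0]'
python3 - <<'E'
from h import *
p,d=snap('scene','s2'); snap('top','t2')
cv2.imwrite('pics/c2.png',cv2.resize(p[150:350,180:440,::-1],(780,600),interpolation=cv2.INTER_CUBIC))
E
python3 go.py .452 .2698 .16
```

```text
time_s: 10.65
ee_pos: [0.4636, -0.204, 0.1395]
orientation: [[0.901, 0.435, 0.002], [0.435, -0.901, -0.001], [0.001, 0.002, -1.0]]
wrist_force: [0.4, -2.5, 5.3]
width: 0.0096
grasp_force: 10.0
time_s: 11.25
ee_pos: [0.463, -0.2034, 0.1388]
orientation: [[0.901, 0.434, -0.0], [0.434, -0.901, 0.0], [-0.0, -0.0, -1.0]]
wrist_force: [0.7, -0.2, -0.6]
width: 0.045
grasp_force: 0.0
time_s: 12.05
ee_pos: [0.4645, -0.2041, 0.3032]
orientation: [[0.901, 0.434, 0.008], [0.434, -0.901, -0.004], [0.005, 0.007, -1.0]]
wrist_force: [-0.2, -0.4, -0.4]
width: 0.0454
grasp_force: 0.0
[ 195.8 -430.9  138.9] yaw 25.75 q [-0.44  0.18  1.61 -0.    1.36  0.68] z [ 0. -0. -1.]
```

View pics/c2.png

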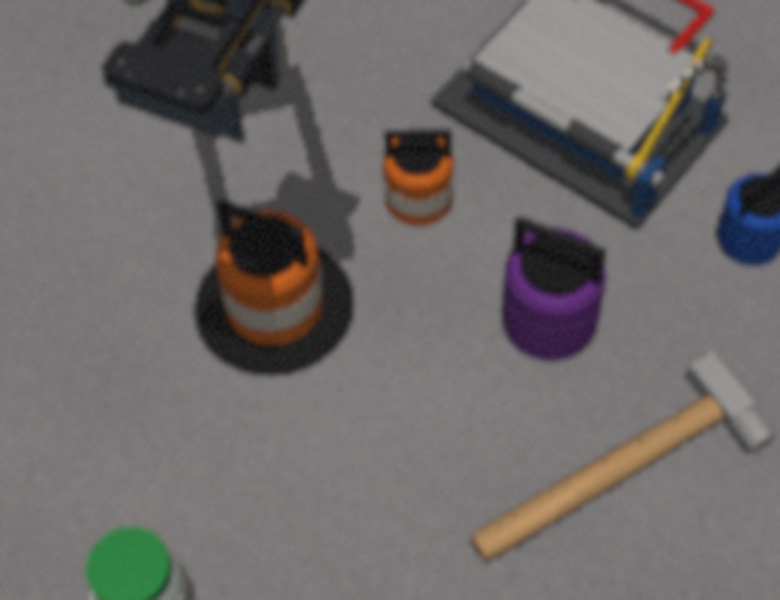

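The can stands upright and released on the mat at crop (270,280). Before moving to the bar I check wrist feasibility for the tilted hold.

Run:
```python
import numpy as np
from scipy.spatial.transform import Rotation as Ro
for flip in (0,180):
  for th in (0,.36,.73):
    yaw=np.radians(11.9)
    R=Ro.from_euler('z',11.9,degrees=True)*Ro.from_euler('x',th)*Ro.from_euler('x',180,degrees=True)*Ro.from_euler('z',flip,degrees=True)
    e=np.array([-.206,.979]); b=np.array([.4908,.0844])+e*.19*np.cos(th)
    w=b-R.as_matrix()[:2,2]*.2; q1=np.arctan2(w[1],w[0])
    for s in (1.7,1.9):
      M=(Ro.from_euler('z',q1)*Ro.from_euler('y',s)).inv()*R*Ro.from_euler('z',-90,degrees=True)
      print(flip,th,s,round(q1,2),M.as_euler('ZYZ').round(2))
```

```text
0 0 1.7 0.54 [-0.    1.44  1.9 ]
0 0 1.9 0.54 [0.   1.24 1.9 ]
0 0.36 1.7 0.38 [0.36 1.39 1.69]
0 0.36 1.9 0.38 [0.38 1.2  1.62]
0 0.73 1.7 0.19 [0.73 1.49 1.47]
0 0.73 1.9 0.19 [0.75 1.34 1.33]
180 0 1.7 0.54 [ 0.    1.44 -1.24]
180 0 1.9 0.54 [ 0.    1.24 -1.24]
180 0.36 1.7 0.38 [ 0.36  1.39 -1.45]
180 0.36 1.9 0.38 [ 0.38  1.2  -1.53]
180 0.73 1.7 0.19 [ 0.73  1.49 -1.67]
180 0.73 1.9 0.19 [ 0.75  1.34 -1.81]
```

```bash
python3 -m jog '[20,-44,0,0,0,1, 50,-110,0,0,0,4, 196,-431,0,0,0,14, 196,-431,0,0,0,14, 196,-431,0,0,0,14, 196,-431,0,0,0,14, 196,-431,0,0,0,14, 196,-431,0,0,0,14, 196,-431,0,0,0,14, 196,-431,0,0,0,14, 196,-431,0,0,0,14, 196,-431,0,0,0,14, 196,-431,0,0,0,14, 196,-431,0,0,0,14]' 45
python3 - <<'E'
from h import *
p,d=capture('top')
C=cloud('top',np.load('pics/t2.npy')); q=cv2.imread('pics/t2.png'); hsv=cv2.cvtColor(q,cv2.COLOR_BGR2HSV); v,u=np.mgrid[:480,:640]
k=((hsv[...,0]<4)|(hsv[...,0]>174))&(hsv[...,1]>150)&(hsv[...,2]>80)&(u<192)&(u>180)&(v>282)&(v<320)
b=C[k]; b=b[(b[:,2]>.055)&(b[:,2]<.075)]
print(len(b),b.mean(0),cv2.fitLine((b[:,:2]*1000).astype(np.float32),cv2.DIST_HUBER,0,.01,.01).ravel())
ex=np.array([np.cos(.206),np.sin(.206)]); ey=np.array([-ex[1],ex[0]]); o=np.array([.4908,.0844])
a=(b[:,:2]-o)@ey;x=(b[:,:2]-o)@ex; print('bar y',np.percentile(a,[5,50,95]),'x',x.min(),x.max())
k=(hsv[...,0]>18)&(hsv[...,0]<34)&(hsv[...,1]>120)&(hsv[...,2]>90)&(v>245)&(v<262)&(u>205)&(u<252);y=C[k];a=(y[:,:2]-o)@ey;x=(y[:,:2]-o)@ex
g=(abs(x-.101)<.006)&(a>.01)&(a<.09); print('ptr',g.sum(),np.arctan(np.polyfit(a[g],y[g,2],1)[0]),np.median(np.arctan2(y[g,2]-.06,a[g])-np.arcsin(np.minimum(.006/np.hypot(y[g,2]-.06,a[g]),1))))
E
python3 go.py .452 .2698 .066
```

```text
time_s: 13.55
ee_pos: [0.4523, 0.2686, 0.2987]
orientation: [[0.979, 0.202, -0.001], [0.202, -0.979, -0.001], [-0.001, 0.001, -1.0]]
wrist_force: [-0.0, -0.4, 0.6]
width: 0.0451
grasp_force: 0.0
159 [0.45264273 0.26835942 0.06484688] [9.7848499e-01 2.0631802e-01 4.5243231e+02 2.6799588e+02]
bar y [0.18331045 0.18761491 0.19342884] x -0.050439677434545714 0.05076213633893501
ptr 75 0.7114858850836613 0.7020661480250064
[-1.000e-01 -1.300e+00  2.329e+02] yaw 11.64 q [ 0.51  0.21  1.57 -0.    1.37  1.88] z [-0. -0. -1.]
```

```bash
python3 -m jog '[0,0,30,0,0,0, 0,0,75,0,0,0, 0,0,120,0,0,0, 0,0,160,0,0,0, 0,0,190,0,0,0, 0,0,210,0,0,0, 0,0,222,0,0,0, 0,0,230,0,0,0, 0,0,233,0,0,0, 0,0,233,0,0,0, 0,0,233,0,0,0]' && python3 -m jog '[0,0,0,0,0,0,0,0,0,0,0,0,0,0,0,0,0,0,0,0,0,0,0,0,0,0,0,0,0,0,0,0,0,0,0,0]' 0 15
python3 - <<'E'
from h import *
s=get_state();print(s['ee_pos'],s['orientation'].round(3),s['qpos'].round(2))
E
```

```text
time_s: 14.7
ee_pos: [0.453, 0.2702, 0.0668]
orientation: [[0.979, 0.203, 0.002], [0.203, -0.979, 0.001], [0.002, -0.001, -1.0]]
wrist_force: [0.6, 0.3, 0.6]
width: 0.0452
grasp_force: 0.0
time_s: 15.3
ee_pos: [0.4527, 0.268, 0.066]
orientation: [[0.979, 0.205, 0.001], [0.205, -0.979, -0.004], [-0.0, 0.004, -1.0]]
wrist_force: [2.3, -7.4, 1.8]
width: 0.0113
grasp_force: 15.0
[0.45274094 0.26804392 0.06602138] [[ 0.979  0.205  0.001]
 [ 0.205 -0.979 -0.004]
 [-0.     0.004 -1.   ]] [ 0.51  0.42  1.91 -0.    0.82  1.88]
```

Run:
```python
import numpy as np
for d in (0,1,2,4,6,8,11,14,17,20,23,26,29,32,34,36,38,39.5,40.5):
    t=np.radians(d); print(f"0,{-(190*(np.cos(t)-1)-6*np.sin(t))+1.5:.0f},{-(190*np.sin(t)+6*(np.cos(t)-1)):.0f},{d},0,0,",end=' ')
```

```text
0,2,-0,0,0,0, 0,2,-3,1,0,0, 0,2,-7,2,0,0, 0,2,-13,4,0,0, 0,3,-20,6,0,0, 0,4,-26,8,0,0, 0,6,-36,11,0,0, 0,9,-46,14,0,0, 0,12,-55,17,0,0, 0,15,-65,20,0,0, 0,19,-74,23,0,0, 0,23,-83,26,0,0, 0,28,-91,29,0,0, 0,34,-100,32,0,0, 0,37,-105,34,0,0, 0,41,-111,36,0,0, 0,45,-116,38,0,0, 0,49,-119,39.5,0,0, 0,51,-122,40.5,0,0,
```

```bash
python3 -m jog '[0,2,0,0,0,0, 0,2,-3,1,0,0, 0,2,-7,2,0,0, 0,2,-13,4,0,0, 0,3,-20,6,0,0, 0,4,-26,8,0,0, 0,6,-36,11,0,0, 0,9,-46,14,0,0, 0,12,-55,17,0,0, 0,15,-65,20,0,0, 0,15,-65,20,0,0]' - 20
python3 - <<'E'
from h import *
s=get_state();print(s['ee_pos'],s['orientation'].round(3).tolist(),s['qpos'].round(2))
E
```

```text
time_s: 16.4
ee_pos: [0.4556, 0.2543, 0.1317]
orientation: [[0.98, 0.189, -0.069], [0.201, -0.92, 0.337], [0.0, -0.344, -0.939]]
wrist_force: [-0.2, 0.7, -1.2]
width: 0.0114
grasp_force: 20.0
[0.45557818 0.25433375 0.13166141] [[0.98, 0.189, -0.069], [0.201, -0.92, 0.337], [0.0, -0.344, -0.939]] [0.28 0.32 1.92 0.44 0.92 1.38]
```

```bash
python3 -m jog '[0,0,-3,1,0,0, 0,0,-7,2,0,0, 0,1,-13,4,0,0, 0,2,-20,6,0,0, 0,3,-26,8,0,0, 0,5,-36,11,0,0, 0,7,-46,14,0,0, 0,10,-55,17,0,0, 0,12,-61,19,0,0, 0,14,-65,20,0,0, 0,14,-66,20.5,0,0, 0,14,-66,20.5,0,0, 0,14,-66,20.5,0,0, 0,14,-66,20.5,0,0]'
python3 - <<'E'
from h import *
s=get_state();R=s['orientation'];g=s['ee_pos']+.006*R[:,2]
ey=np.array([-np.sin(.206),np.cos(.206)]); o=np.array([.4908,.0844])
a=(g[:2]-o)@ey; print(g,'leaf',np.arctan2(g[2]-.06,a),'r',np.hypot(a,g[2]-.06),'tilt',np.arccos(-R[2,2]),s['qpos'].round(2))
p,d=snap('scene','s3'); p2,d2=snap('top','t3')
cv2.imwrite('pics/c3.png',np.hstack([cv2.resize(p[120:230,310:440,::-1],(400,340),interpolation=cv2.INTER_CUBIC),cv2.resize(p2[220:355,170:330,::-1],(400,340),interpolation=cv2.INTER_CUBIC)]))
E
```

```text
time_s: 17.8
ee_pos: [0.4627, 0.22, 0.1876]
orientation: [[0.979, 0.156, -0.132], [0.204, -0.746, 0.634], [0.0, -0.648, -0.762]]
wrist_force: [0.6, -4.9, -4.8]
width: 0.0118
grasp_force: 20.0
[0.46189674 0.22380554 0.18302036] leaf 0.7126163798317952 r 0.18815754703873175 tilt 0.7048164088886275 [0.02 0.33 1.9  0.76 1.19 0.99]
```

View pics/c3.png

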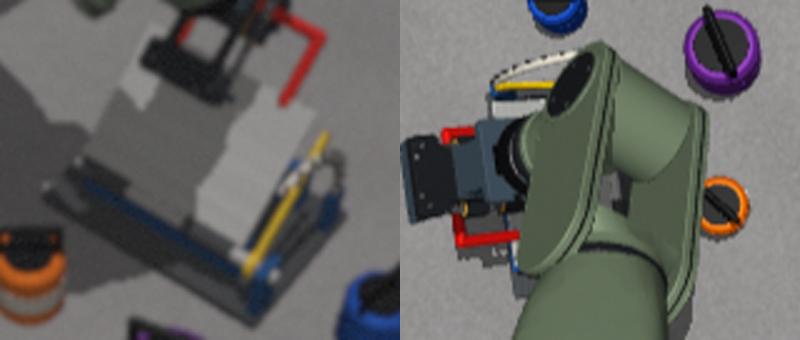

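The crop shows the gripper holding the bar and the leaf edge looking parallel to the pointer. I compare both angles from depth.

Run:
```python
from h import *
o=np.array([.4908,.0844]); ex=np.array([np.cos(.206),np.sin(.206)]); ey=np.array([-ex[1],ex[0]])
for f in ('s0','s2','s3'):
  C=cloud('scene',np.load(f'pics/{f}.npy')); hsv=cv2.cvtColor(cv2.imread(f'pics/{f}.png'),cv2.COLOR_BGR2HSV)
  x=(C[...,:2]-o)@ex; a=(C[...,:2]-o)@ey; z=C[...,2]-.06
  k=(hsv[...,0]>18)&(hsv[...,0]<34)&(hsv[...,1]>110)&(abs(x-.101)<.008)&(a>.01)&(a<.09)&(z>.005)
  print(f,'ptr',k.sum(),np.arctan(np.polyfit(a[k],z[k],1)[0]),np.median(np.arctan2(z[k],a[k])))
  k=(hsv[...,1]<45)&(abs(x-.04)<.04)&(a>.02)&(a<.1)&(abs(np.arctan2(z,a)-.71)<.2)
  if k.sum()>20: print('leaf',k.sum(),np.arctan(np.polyfit(a[k],z[k],1)[0]))
```

```text
s0 ptr 87 0.7059300869940383 0.7839595782871298
leaf 29 0.7210759148659751
s2 ptr 88 0.6961375780269319 0.7919605513837996
s3 ptr 92 0.6979415838677705 0.8054520343531077
leaf 1099 0.6995523866778056
```

Both are about 0.70 rad, and the pointer is unmoved. I'll settle, check, and hand in.

```bash
python3 -m jog '[0,0,0,0,0,0,0,0,0,0,0,0,0,0,0,0,0,0,0,0,0,0,0,0,0,0,0,0,0,0]'
python3 - <<'E'
from h import *
s=get_state(); print(s['joint_velocities'].round(4),s['grasp_force'])
p,d=snap('scene','s4'); C=cloud('scene',d); hsv=cv2.cvtColor(cv2.imread('pics/s4.png'),cv2.COLOR_BGR2HSV)
k=(hsv[...,0]>5)&(hsv[...,0]<16)&(hsv[...,1]>150)&(np.hypot(C[...,0]-.463,C[...,1]+.203)<.06)&(C[...,2]>.07)
print('can',k.sum(),cv2.minEnclosingCircle((C[k][:,:2]*1000).astype(np.float32)),C[k][:,2].max())
print(close_job())
E
```

```text
time_s: 18.4
ee_pos: [0.4627, 0.2199, 0.1877]
orientation: [[0.979, 0.155, -0.132], [0.204, -0.745, 0.635], [0.0, -0.648, -0.761]]
wrist_force: [0.5, -4.5, -7.3]
width: 0.0116
grasp_force: 20.0
[-0.0002  0.001  -0.0006 -0.0003  0.0006 -0.002 ] 19.997280836105347
can 438 ((469.5694274902344, -207.49774169921875), 41.082977294921875) 0.14212602099226013
the job is handed in; nothing more can be done
None
```

The can stands upright and let go about 7 mm from the mat's centre, and the job is handed in with the gripper still holding the leaf at about 0.70 rad against the pointer's 0.70 to 0.71; no verdict came back.

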